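# Release a ratchet bench clamp and push its jaw back

## Task

Open the ratchet clamp on the bench so that the battery pack in it comes free: press the release plate on top of the sliding head down and, while keeping it pressed, push the head back along its bar, away from the pack, as far as it goes. Then let the release spring up and leave everything alone; the pack stays standing in the clamp where it is and the small things round the clamp are not disturbed.

Things in the scene. Friction and masses are not known exactly. Their poses are not given: they have to be found in the camera images.
- clamp: fixed clamp: aluminium bed 300 x 140 x 8 mm. Its steel bar (16 mm wide, z 24 to 38 mm, teeth below) runs along x at y = -50 mm between posts (44 mm high) at x = -138 and +138 mm. Fixed jaw at x = -138 to -120 mm, 44 mm high. Origin: centre of the bed's underside, on the brown bench mat (z = 5 mm); x along the bar in the opening direction, z up. Pose differs from run to run.
- jaw (a joint): how far the sliding head stands back along the bar, m: 0 = nearest the fixed jaw, 0.110 = fully back (hard stop). Grows along the clamp's +x, away from the pack. Drag about 2.5 N once released; with the release up the ratchet lets it open at most 5 mm. Stays where it is left.
- release (a joint): travel of the release plate, m: 0 = up, 0.008 = fully down. Pressed straight down: 2 N to start, 5 N fully down; springs up by itself. The ratchet is free from 0.004 on. Must be kept down while the head moves; let go, it catches in the next tooth (every 5 mm).
- release_top (a point): centre of the top face of the release plate, a ribbed aluminium plate 40 mm (along the bar) x 36 mm on the sliding head, 56 mm above the mat when up; moves with the head and the press. Axes as the clamp's. The head is a dark steel block 64 x 42 mm astride the bar, top 44 mm above the mat, with a jaw arm 46 mm high reaching 119 mm from the bar across the bed.
- tab_face (a point): centre of the front face of the push tab, an upright steel plate 42 mm wide, 10 mm thick, 44 to 88 mm above the mat, at the back (+x) end of the head. The face looks to the clamp's -x and stands 25 mm +x of the release plate's centre: a fingertip on the plate can push against it. This point is 72 mm above the mat. Axes as the clamp's.
- battery_pack: loose block of cylindrical cells in pale shrink wrap, 50 (along the bar) x 85 x 52 mm, about 0.35 kg, standing on the bed between the jaws, beside the bar. Origin at the centre of its underside. Not to be moved.
- torque_cap: loose black cylinder with a pale band round its middle, standing on the blue mat, 48 mm diameter, 54 mm high; origin at the centre of its underside. Bystander.
- syringe: loose orange and white syringe standing upright on the blue mat, 28 mm diameter, 70 mm high; origin at the centre of its underside. Bystander.
- adapter: loose black plug-in adapter lying flat on the blue mat, 19 x 55 x 9 mm; origin at the centre of its underside. Bystander.

How it is judged:
By the outcome, as a careful person would: the job done as asked, in the order asked, and still so for the second after the job is handed in, with the robot touching nothing.
It also fails if it takes over 35 s, if anything falls off the work surface, if the arm or the gripper's body presses on something with over 40 N, if the wrist force passes 120 N, or if a joint passes its speed limit or range.

## Robot

A 7-joint arm with a two-finger parallel gripper is mounted at the origin on a cart in front of the work surface, level with it; the furniture and walls round the work are solid. World frame = base frame: x ahead of the robot, y to its left, z up, the work surface at z = 0. Lengths are in m, angles in rad, forces in N, time in s.
With the tool pointing down it reaches from about 0.4 to 0.85 m from the base axis. Payload 4.4 kg.
Tool frame: the origin (TCP) lies between the finger pads; the fingertips stand 17 mm ahead of it and the grasp point (between the pads) lies 2 mm behind it (env.tip_extent is the distance from the TCP to the fingertips, in m); z points along the fingers, y is the line along which they close (so a half turn about z gives the same grasp; the last joint's range is limited). The gripper opens to 94 mm and grips with 3 to 60 N. Pads are 16 mm wide; open, the fingers measure 119 mm over their backs; the gripper's body (75 mm by 177 mm) begins 78 mm behind the grasp point.
Start: joints at [1.283, 0.628, 0.038, 1.517, -0.027, 0.996, -0.02], TCP at [0.143, -0.634, 0.222] pointing down, gripper open.
Joint ranges: [-3.06, 3.06], [-0.37, 2.12], [-1.25, 1.32], [0.18, 2.47], [-1.1, 4.24], [0.23, 1.98], [-2.94, 2.94]. Speed limits (rad/s): [2.57, 2.57, 3.14, 3.14, 3.14, 3.14, 3.14].

## Interface

Orientations are given as a 3x3 rotation matrix whose columns are the frame's x, y, z axes.
In Python, from plant import env, viewer gives the robot as it stands (env), with the cameras (viewer).
- The arm moves only by the shell command python3 jog.py [OPENING] [FORCE], which reads ROWS from standard input. ROWS is a JSON list of rows, 1 to 10 of them, each of 4 numbers: dx, dy, dz in mm, then a turn about the tool's z in units of 0.05 rad; each row shifts and turns the commanded pose from where the row before left it, along the tool's axes as they then stand; what a row does not reach is not made up. A row lasts 1/12 s, in which the tool goes at most 0.0417 m and 0.125 rad, less where a joint would pass 70% of its speed; a pose out of reach is approached as far as the arm can. OPENING is the finger opening in m, set as the command begins (- or left out keeps the last). The fingers move at their own pace and stop on an object; FORCE is the grip in N (left out, the last holds). Time passes only in rows, so rows that do not move let the fingers close. It prints the time, the measured TCP pose, the force, the opening and the grip force at its end. Input that does not fit is refused with a message, and nothing moves.
- env.state(): the state, without advancing time (a new reading comes with each control period).
- viewer.get_image(name): name is "side" or "top"; returns a dict with "color" (400x640x3 uint8, red, green, blue), "mtx" (3x3 intrinsics, pixels), "position" and "attitude" of the camera in the world. Camera axes: x right, y down, z forward; pixel columns grow to the right and rows downward; lengths in m; the calibration is good to about 2 mm. A picture is of the moment at which its call begins. There is no depth.
- env.finish_job(): hands the job in; it is judged then, once.
The state is a dict: "t": time; "qpos": joint angles; "dq": joint speeds; "tau": joint torques, N m; "ee_pos": TCP position; "orientation": TCP orientation; "force": force on the tool from outside, world axes, zero at the start; "ft_torque": the same for the moment, N m; "finger_gap": finger opening in m; "grip_force": force on a finger pad.
Only numpy, scipy, OpenCV 4.12 (cv2) and the standard library are available. Lean on these libraries where they do the work, as an engineer would, in place of code of your own. Each camera call takes 0.05 s, during which the arm holds its last target. There are 200 camera calls.

## Working session

There is one attempt and no reset: what is moved stays moved. The work goes in short steps, Python scripts to look and compute and a shell command to move; the robot and the scene stay as the last step left them, time stands still between calls to the robot, and variables do not carry over. Pictures are saved under pics/ and viewed, at most 10 in all, crops included, and the job is handed in when it is done.

```bash
mkdir -p pics; ls
python3 - <<'E'
from plant import env, viewer
import cv2
for n in("top","side"):
    d=viewer.get_image(n); cv2.imwrite(f"pics/{n}0.png",d["color"][:,:,::-1]); print(n,d["mtx"],d["position"],d["attitude"])
s=env.state(); print(s["t"],s["ee_pos"],s["orientation"],s["force"],env.tip_extent)
E
```

```text
jog.py
pics
plant.py
top [[478.09347044   0.         325.16139277]
 [  0.         478.09347044 196.56845791]
 [  0.           0.           1.        ]] [ 0.37680374 -0.32128521  0.9002983 ] [[-0.06645351 -0.97645292  0.20524042]
 [-0.99778803  0.06467631 -0.01536319]
 [ 0.00172724 -0.20580737 -0.978591  ]]
side [[457.87222487   0.         319.411923  ]
 [  0.         457.87222487 201.34042742]
 [  0.           0.           1.        ]] [ 0.50314131 -1.02144089  0.57762979] [[ 0.99531802 -0.07199995  0.06448296]
 [-0.09415072 -0.57137012  0.81527408]
 [-0.02185605 -0.8175281  -0.57547383]]
0.1 [ 0.14288886 -0.63355128  0.22168304] [[ 9.75506239e-01  2.19971432e-01 -3.82235800e-04]
 [ 2.19971762e-01 -9.75504990e-01  1.56152219e-03]
 [-2.93826565e-05 -1.60735572e-03 -9.99998708e-01]] [ 0.47888405 -0.53743692  0.34796979] 0.017
```

View pics/top0.png

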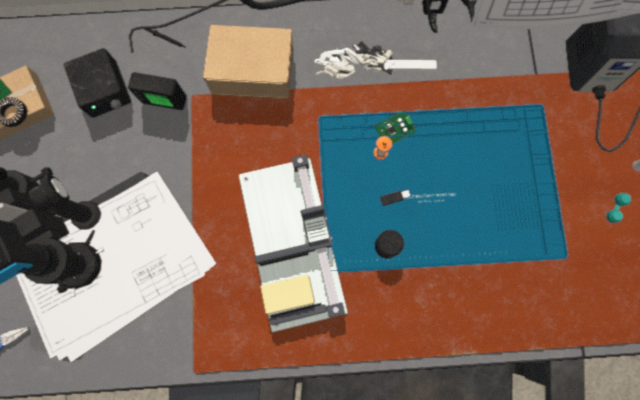

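View pics/side0.png

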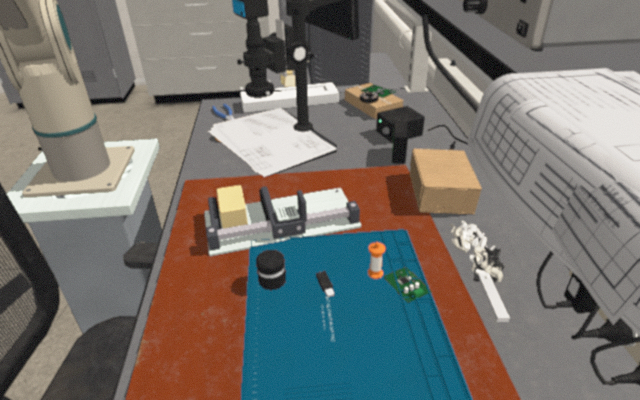

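The top view shows the clamp from (240,165) to (345,325), with the fixed jaw and the pack at the bottom. The head is at about (315,228), so it opens up the image, along world +x. The cap (389,243), adapter (395,198) and syringe (383,148) lie to the right. The side view agrees. I'll zoom in on both.

Run:
```python
import cv2,numpy as np
a=cv2.imread("pics/top0.png")[145:345,225:365]; b=cv2.imread("pics/side0.png")[175:255,195:370]
A=cv2.resize(a,None,fx=3,fy=3,interpolation=2); cv2.imwrite("pics/topc.png",A)
cv2.imwrite("pics/sidec.png",cv2.resize(b,None,fx=4,fy=4,interpolation=2))
```

```text
(no output)
```

View pics/topc.png

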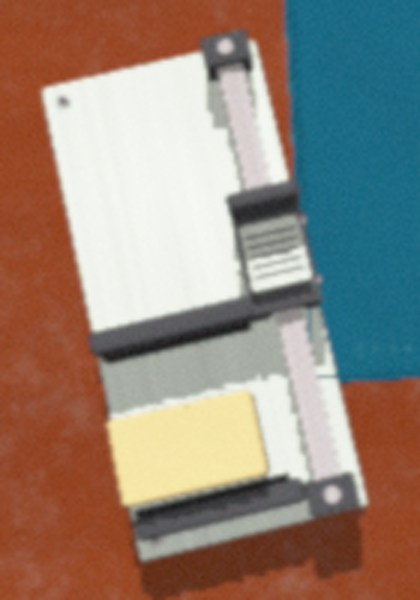

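View pics/sidec.png

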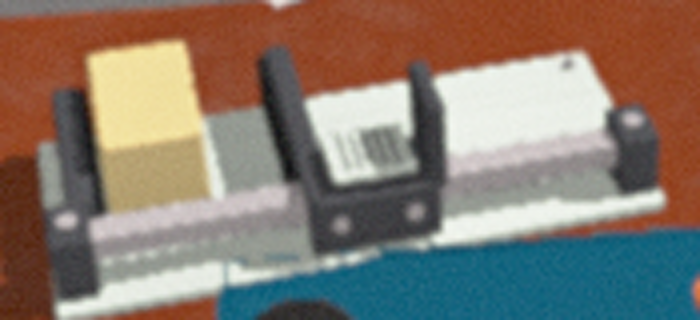

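The top crop shows the post screws at full-image (300.0,160.7) and (335.7,309.7), and the plate's front edge running (309.3,242.7)–(329,239.7). The side crop shows the screws at (352.8,204.8) and (211.5,230). The plate is in front of the upright tab. The pack stands near the fixed jaw, with a gap to the head.

```bash
cat > h.py <<'E'
import numpy as np
from plant import env, viewer
def ray(d,uv):
    r=d["attitude"]@np.linalg.solve(d["mtx"],[*uv,1]); return d["position"],r
def onz(d,uv,z):
    p,r=ray(d,uv); return p+r*(z-p[2])/r[2]
def two(d,u,e,v):
    p,r=ray(d,u);q,s=ray(e,v); k=np.linalg.lstsq(np.c_[r,-s],q-p,rcond=None)[0]
    a,b=p+k[0]*r,q+k[1]*s; return (a+b)/2,np.linalg.norm(a-b)
E
python3 - <<'E'
from h import *
np.set_printoptions(precision=4,suppress=True)
t=viewer.get_image("top");s=viewer.get_image("side")
T=lambda x,y:(225+x/3-.33,145+y/3-.33); S=lambda x,y:(195+x/4-.375,175+y/4-.375)
b=onz(t,T(225,47),.049);f=onz(t,T(332,494),.049)
print("posts top",b,f,np.linalg.norm(b-f)); print("side",onz(s,S(631,119),.049),onz(s,S(66,220),.049))
print(two(t,T(225,47),s,S(631,119)),two(t,T(332,494),s,S(66,220)))
ux=(b-f)/np.linalg.norm(b-f); yaw=np.arctan2(ux[1],ux[0]); uy=np.array([-ux[1],ux[0],0]); m=(b+f)/2
print("yaw",yaw)
R=lambda p:((p-m)@ux,(p-m)@uy-.05)
for n,p,z in[("plate f-l",(253,294),.061),("plate f-r",(312,284),.061),("plate b-l",(242,226),.061),("plate b-r",(299,214),.061),
 ("tab top l",(229,198),.093),("tab top r",(296,184),.093),("armtip top",(92,340),.051),("pack",(107,423),.065),("pack",(250,392),.065)]:
    q=onz(t,T(*p),z); print(n,q,R(q))
for n,p,z in[("plate f-l",(310,98),.061),("plate f-r",(335,184),.061),("plate b-r",(416,172),.061)]:
    q=onz(s,S(*p),z); print("side",n,q,R(q))
for n,p,z in [("cap",(389,243),.06),("syr",(383,148),.07)]: print(n,onz(t,p,z),R(onz(t,p,z)))
E
```

```text
posts top [ 0.6268 -0.2922  0.049 ] [ 0.3548 -0.339   0.049 ] 0.2759147174100156
side [ 0.6263 -0.2911  0.049 ] [ 0.3538 -0.3383  0.049 ]
(array([ 0.6263, -0.2922,  0.0499]), np.float64(0.00043347235907582817)) (array([ 0.3544, -0.339 ,  0.0496]), np.float64(0.000880205166069208))
yaw 0.17045610926175642
plate f-l [ 0.4721 -0.3006  0.061 ] (np.float64(-0.01593166589069058), np.float64(-0.0320749420922902))
plate f-r [ 0.4756 -0.3355  0.061 ] (np.float64(-0.01832997662349381), np.float64(-0.06707647114720076))
plate b-l [ 0.5127 -0.2965  0.061 ] (np.float64(0.024841942429788537), np.float64(-0.034936315465877575))
plate b-r [ 0.5177 -0.3307  0.061 ] (np.float64(0.02392776789685823), np.float64(-0.06941680959676158))
tab top l [ 0.5242 -0.291   0.093 ] (np.float64(0.03708390528839585), np.float64(-0.031430767634872195))
tab top r [ 0.5298 -0.3297  0.093 ] (np.float64(0.03602362597839327), np.float64(-0.07056445399867338))
armtip top [ 0.4524 -0.2041  0.051 ] (np.float64(-0.018952064143867728), np.float64(0.06634465718249637))
pack [ 0.4033 -0.2129  0.065 ] (np.float64(-0.06881705998549344), np.float64(0.06602476485785706))
pack [ 0.4154 -0.2956  0.065 ] (np.float64(-0.07095924744819246), np.float64(-0.01754715880147592))
side plate f-l [ 0.4687 -0.2702  0.061 ] (np.float64(-0.014099272752176), np.float64(-0.0015419503700321163))
side plate f-r [ 0.4796 -0.3419  0.061 ] (np.float64(-0.015553941736728423), np.float64(-0.07404175499804208))
side plate b-r [ 0.5175 -0.3373  0.061 ] (np.float64(0.022585595558517548), np.float64(-0.07595646775801015))
cap [ 0.4623 -0.4411  0.06  ] (np.float64(-0.04941458010686967), np.float64(-0.16883540148376466))
syr [ 0.6338 -0.445   0.07  ] (np.float64(0.1190016652374915), np.float64(-0.2017946371689769))
```

The geometry checks out: posts are 276 mm apart, plate 40×36 mm and pack 85 mm. Yaw is 0.170, the plate centre is at clamp x ≈ 3 mm and the tab face at about 28 mm. I'll close the fingers and move above the plate.

The rows are not in the units I measure in: shifts go in mm and turns go in units of 0.05 rad. I convert before sending: 0.025 m is 25, -0.016 m is -16, 0.051 rad is 1.02.

```bash
echo '[[0,0,0,1.02],[25,-16,0,0],[25,-16,0,0],[25,-16,0,0],[25,-16,0,0],[25,-16,0,0],[25,-16,0,0],[25,-16,0,0],[25,-16,0,0]]' | python3 jog.py 0 20; echo '[[25,-16,0,0],[25,-16,0,0],[25,-16,0,0],[25,-16,0,0],[25,-16,0,0],[25,-16,0,0],[25,-16,0,0],[25,-16,0,0],[0,0,0,0],[0,0,0,0]]' | python3 jog.py
cat >> h.py <<'E'
M=np.array([.4908,-.3156,0]);UX=np.array([.9855,.1697,0]);UY=np.array([-.1697,.9855,0])
def where():
    s=env.state();p=np.array(s["ee_pos"]);o=np.array(s["orientation"]);f=np.array(s["force"])
    tgt=M+UX*.009; tgt[2]=p[2]
    print("t",s["t"],"clamp x,y",(p-M)@UX,(p-M)@UY-.05,"tipz",p[2]-.017,"yaw",np.arctan2(o[1,0],o[0,0]),"F clamp",f@UX,f@UY,f[2],"tool d",o.T@(tgt-p),"zaxis",o[:,2])
E
python3 -c "
from h import *
np.set_printoptions(precision=4,suppress=True)
where()"
```

```text
t: 0.95
ee_pos: [0.3192, -0.4728, 0.2224]
orientation: [[0.985, 0.17, -0.0], [0.17, -0.985, 0.0], [-0.0, -0.0, -1.0]]
force: [-0.1, -0.1, 0.3]
finger_gap: 0.0376
grip_force: 0.0
t: 1.78
ee_pos: [0.495, -0.3119, 0.2222]
orientation: [[0.985, 0.174, 0.0], [0.174, -0.985, 0.001], [0.0, -0.001, -1.0]]
force: [-1.0, 0.1, -0.1]
finger_gap: 0.0005
grip_force: 0.0
t 1.7833 clamp x,y 0.004788093978609487 -0.04706466782343624 tipz 0.20519971052969888 yaw 0.1750537669429148 F clamp -0.9561801809116163 0.250306796796453 -0.11048816315789538 tool d [ 0.0042  0.003  -0.    ] zaxis [ 0.0001  0.0008 -1.    ]
```

```bash
echo '[[4,3,25,0.08],[0,0,25,0],[0,0,25,0],[0,0,25,0],[0,0,20,0],[0,0,10,0],[0,0,5,0],[0,0,0,0],[0,0,0,0]]' | python3 jog.py >/dev/null
python3 - <<'E'
from h import *
import cv2
np.set_printoptions(precision=4,suppress=True)
where()
a=viewer.get_image("side")["color"][150:260,190:370,::-1]; b=viewer.get_image("top")["color"][145:345,225:365,::-1]
cv2.imwrite("pics/c1.png",np.hstack([cv2.resize(a,(655,400)),cv2.resize(b,(140,200)).repeat(2,0)[:, :]])[:, :795])
E
```

```text
t 2.5333 clamp x,y 0.007169903805823598 -0.05264506012759733 tipz 0.07127047436147556 yaw 0.1659837393387481 F clamp -0.12490544274659139 -0.6559543670669439 -0.17549979402481813 tool d [ 0.0018 -0.0027 -0.    ] zaxis [ 0.0009 -0.0009 -1.    ]
```

View pics/c1.png

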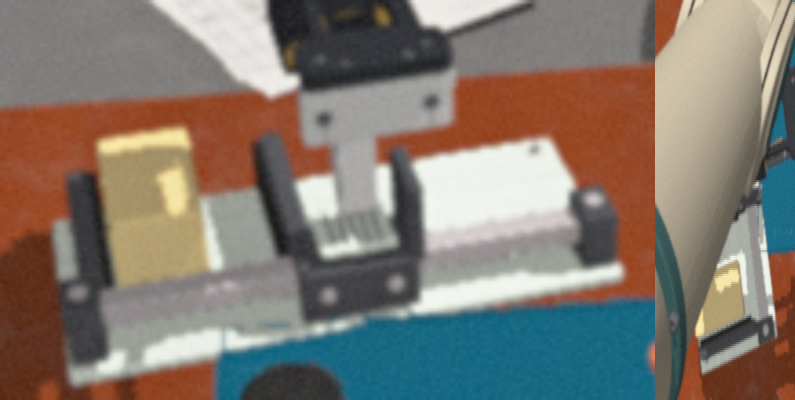

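The side view shows the closed fingers over the ribbed plate, between the jaw arm and the tab, with a gap on each side. The arm blocks the top view. Pressing down now.

Scaled: 0.004 m is 4, 0.003 m is 3.

```bash
echo '[[1,-2,4,0],[0,0,4,0],[0,0,3,0],[0,0,2,0],[0,0,2,0],[0,0,0,0],[0,0,0,0]]' | python3 jog.py >/dev/null
python3 - <<'E'
from h import *
np.set_printoptions(precision=4,suppress=True)
where()
E
```

```text
t 3.2167 clamp x,y 0.008539702346300429 -0.04962822186560657 tipz 0.055669951197033204 yaw 0.1668943020796987 F clamp 1.788495767434734 2.308013022976952 4.1853204835216475 tool d [0.0005 0.0004 0.    ] zaxis [ 0.0005  0.0002 -1.    ]
```

Travel is 5.3 mm at 4.2 N, which matches the spring. I'll press a little deeper, then start pushing.

Scaled: 0.004 m is 4, 0.0015 m is 1.5, 0.002 rad is 0.04.

```bash
echo '[[0,0,1.5,0.04],[0,0,0,0],[4,0,0,0],[4,0,0,0],[4,0,0,0],[4,0,0,0],[4,0,0,0],[4,0,0,0],[0,0,0,0]]' | python3 jog.py >/dev/null
python3 - <<'E'
from h import *
import cv2
np.set_printoptions(precision=4,suppress=True)
where()
a=viewer.get_image("side")["color"][150:260,190:370,::-1]
cv2.imwrite("pics/c2.png",cv2.resize(a,(655,400)))
E
```

```text
t 3.9667 clamp x,y 0.0336375978534291 -0.04966830215136709 tipz 0.054004821762827546 yaw 0.16575750774574186 F clamp -1.7371313571645122 1.436522932367567 4.628148558500842 tool d [-0.0246  0.0004 -0.    ] zaxis [ 0.0013  0.     -1.    ]
```

View pics/c2.png

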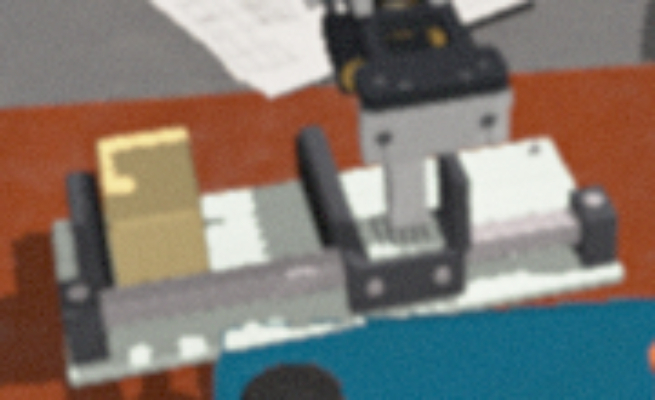

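The head is moving with the fingertip at the tab, the plate is about 7 mm down, and the pack hasn't moved. Continuing.

Scaled: 0.005 m is 5, 0.003 m is 3.

```bash
echo '[[5,0,0,0],[5,0,0,0],[5,0,0,0],[5,0,0,0],[5,0,0,0],[5,0,0,0],[5,0,0,0],[5,0,0,0],[3,0,0,0],[0,0,0,0]]' | python3 jog.py >/dev/null
python3 - <<'E'
from h import *
np.set_printoptions(precision=4,suppress=True)
where()
E
```

```text
t 4.85 clamp x,y 0.07677203959050963 -0.04990452279055313 tipz 0.054080616513517865 yaw 0.1656626299536218 F clamp -1.1050398821134924 2.928879180921376 4.236519204375092 tool d [-0.0678  0.0004 -0.0001] zaxis [ 0.0018 -0.     -1.    ]
```

Scaled: 0.004 m is 4, 0.003 m is 3.

```bash
echo '[[4,0,0,0],[4,0,0,0],[4,0,0,0],[4,0,0,0],[3,0,0,0],[3,0,0,0],[0,0,0,0]]' | python3 jog.py >/dev/null
python3 - <<'E'
from h import *
import cv2
np.set_printoptions(precision=4,suppress=True)
where()
a=viewer.get_image("side")["color"][150:260,190:370,::-1]
cv2.imwrite("pics/c3.png",cv2.resize(a,(655,400)))
E
```

```text
t 5.4333 clamp x,y 0.09780881011634235 -0.05082981618366964 tipz 0.05404738055656258 yaw 0.16491700167191659 F clamp -1.4981374566616683 2.012068037464317 4.554589824193444 tool d [-0.0888 -0.0003 -0.0001] zaxis [ 0.0009 -0.0009 -1.    ]
```

View pics/c3.png

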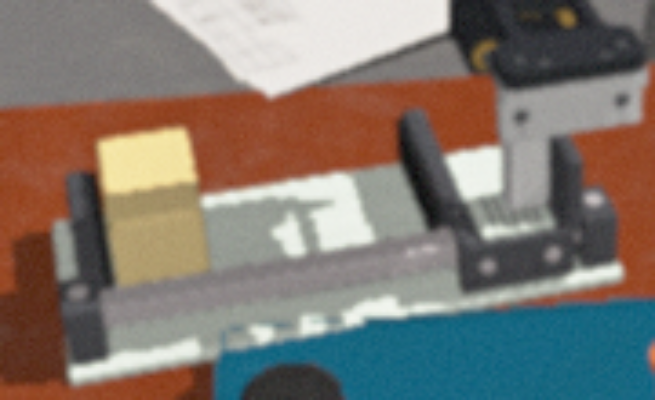

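The head is now almost at the end post. I'll creep on until the force shows the stop.

Scaled: 0.002 m is 2.

```bash
echo '[[2,0,0,0],[2,0,0,0],[2,0,0,0],[2,0,0,0],[0,0,0,0]]' | python3 jog.py >/dev/null
python3 -c "
from h import *
np.set_printoptions(precision=4,suppress=True)
where()"
echo '[[2,0,0,0],[2,0,0,0],[0,0,0,0]]' | python3 jog.py >/dev/null
python3 -c "
from h import *
np.set_printoptions(precision=4,suppress=True)
where()"
```

```text
t 5.9 clamp x,y 0.10558089807860752 -0.05089227352047491 tipz 0.05407992292925057 yaw 0.16481383962971186 F clamp -3.1018402065546304 -0.6686937602277356 3.4977099451404206 tool d [-0.0966 -0.0003 -0.0001] zaxis [ 0.0007 -0.0009 -1.    ]
t 6.15 clamp x,y 0.10570488935857156 -0.05092653388708551 tipz 0.054098011099680196 yaw 0.16381260350023122 F clamp -10.692915150787337 0.2590026343852391 10.842410802815714 tool d [-0.0967 -0.0003  0.0006] zaxis [-0.006  -0.0004 -1.    ]
```

It has stalled at clamp x = 0.1057 with a 10.7 N push against 2.5 N drag, so this is the hard stop. I'll lift straight up so friction can't drag the head back, then ease off the tab once clear of the plate.

Scaled: -0.004 m is -4, -0.03 m is -30.

```bash
echo '[[0,0,-6,0],[0,0,-6,0],[0,0,-4,0],[-5,0,-4,0],[-3,0,-10,0],[0,0,-20,0],[0,0,-30,0],[0,0,-30,0],[0,0,-30,0],[0,0,0,0]]' | python3 jog.py; echo '[[-20,30,0,0],[-20,30,0,0],[-20,30,0,0],[-20,30,0,0],[-20,30,0,0],[-20,30,0,0],[-20,30,0,0],[-20,30,0,0],[0,0,0,0],[0,0,0,0]]' | python3 jog.py
python3 - <<'E'
from h import *
import cv2
a=viewer.get_image("side")["color"][150:300,190:410,::-1]; b=viewer.get_image("top")["color"][125:345,225:425,::-1]
cv2.imwrite("pics/c4.png",np.hstack([cv2.resize(a,(430,293)),cv2.resize(b,(266,293))]))
b=viewer.get_image("top")["color"][:,:,::-1];cv2.imwrite("pics/top9.png",b)
cv2.imwrite("pics/c5.png",cv2.resize(b[145:345,225:415],None,fx=3,fy=3,interpolation=2)[:, :])
E
```

```text
t: 6.98
ee_pos: [0.5956, -0.3001, 0.2189]
orientation: [[0.986, 0.165, 0.014], [0.165, -0.986, -0.005], [0.013, 0.007, -1.0]]
force: [1.2, -0.3, 0.5]
finger_gap: 0.0004
grip_force: 0.0
t: 7.82
ee_pos: [0.4704, -0.5646, 0.2111]
orientation: [[0.987, 0.16, 0.001], [0.16, -0.987, -0.002], [0.001, 0.002, -1.0]]
force: [0.5, 0.3, -1.3]
finger_gap: 0.0006
grip_force: 0.0
```

View pics/c4.png

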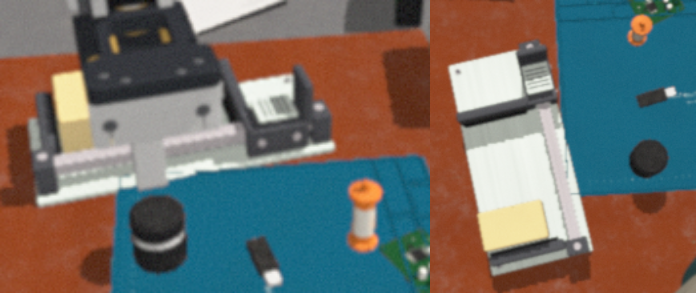

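View pics/c5.png

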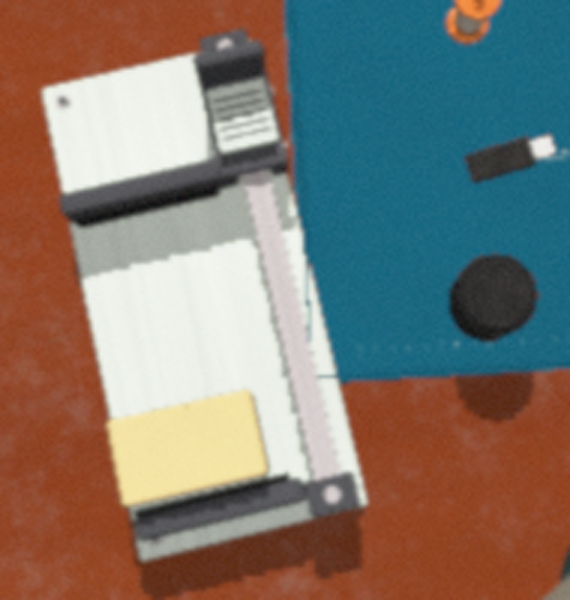

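The head now stands against the end post with its plate up. The pack's corners are where they started, (107,423) and (250,392), and the cap, adapter and syringe are undisturbed. One number check on the head before handing in.

Run:
```python
from h import *
t=viewer.get_image("top")
T=lambda x,y:(225+x/3-.33,145+y/3-.33)
for p,z in[((221,155),.061),((279,147),.061),((197,54),.093),((262,40),.093)]: print((onz(t,T(*p),z)-M)@UX)
print(env.state()["force"],env.state()["dq"])
print(env.finish_job())
```

```text
0.06962567104733797
0.06625608195593564
0.124674460526688
0.12405310893469612
[-0.46549505  1.67970074  0.90542305] [-5.65312879e-03 -1.00931403e-03  4.73959855e-03  6.21611286e-05
  3.83963797e-03  2.09947813e-03  6.46972530e-04]
the job is handed in; nothing more can be done
None
```

The clamp is open and the job is handed in: with the release held down, I pushed the head back about 86 mm to its hard stop, then let the release spring up. In the final pictures the pack and the small things round the clamp are where they were.

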